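Feed a slide rack past the spring gate

TASK

With one fingertip press the spring gate's side panel outwards, away from the chute, and keep it held open with that finger while you push the slide rack along the chute past the gate, until the rack stands right up against the end stop; then let the gate spring fully shut behind it and take the hand away. Touch and push only: do not lift or tip the rack, and do not disturb the bottle, the jar or the cup beyond the chute.

Things in the scene. Friction and masses are not known exactly. Their poses are not given: they have to be found in the camera images.
- chute: Fixed aluminium chute, lying across the robot's front. Origin on the table top, midway between the walls, at the gate line; x = travel direction (to the robot's left), z up, +y = gate side (towards the robot). Floor top at z 6 mm. Side walls 30 mm tall, inner faces at y +-33 mm, from x -215 (open end) to +155 mm. White feeder head, 115 mm tall, 120 mm wide, at x 158 to 258 mm.
- end_stop (a point): Middle of the upper edge of the white end stop's face, which looks back up the chute: chute x = +150 mm, z = 66 mm (60 mm tall, 74 mm wide).
- gate_hinge (a joint): Gate angle, rad, about a hinge parallel to the chute's x at chute y 41, z 10 mm. 0 = shut, panel upright; grows as its top leans outwards (to chute +y), at most 0.75. A spring always shuts it: 58 mm above the hinge about 2 N starts it and 5 N holds 0.45. From 0.4 the fin is clear of the rack. Pushing the rack on the fin does not open it.
- gate: The gate's black plastic side panel, 4 mm thick: press its inner face outwards. From chute x -175 to +50 mm; when shut at y 39 to 43 mm, top at z 100 mm. Origin on the hinge line at chute x 0, y 41, z 10 mm; x along the chute, z up the panel (turns with the gate).
- panel_top (a point): Middle of the upper edge of the panel's inner face, 90 mm above the hinge (turns with the gate).
- fin_tip (a point): Tip of the gate's steel stop fin, 6 mm thick (chute x 0 to 6), 12 mm tall (z 44 to 56 mm). Shut, it sticks in from the panel to chute y +20 mm and bars the rack's end plates. Let go half way, it drops in between the two end plates and bars the rear one. Fingers with tips above z 60 mm pass over it.
- rack: Steel slide rack holding upright glass slides, about 0.35 kg, standing loose on the chute floor. Origin at the centre of its underside, x along its length (the travel direction), z up. 110 mm long; two end plates 60 mm wide, 90 mm tall and 5 mm thick, at its front and rear; between them it is only 36 mm wide. It starts upstream with its front 35 to 95 mm before the gate fin. Pushed home it touches the end stop, its origin at chute x = +95 mm.
- reagent_bottle: Bystander: amber bottle, 60 mm across, 130 mm tall; origin under its centre.
- specimen_jar: Bystander: clear jar, 60 mm across, 70 mm tall; origin under its centre.
- staining_cup: Bystander: open glass cup, 70 mm across, 80 mm tall; origin under its centre.

How it is judged:
By the outcome, as a careful person would: the job done as asked, in the order asked, and still so for the second after the job is handed in, with the robot touching nothing.
It also fails if it takes over 42 s, if anything falls off the work surface, if the arm or the gripper's body presses on something with over 40 N, if the wrist force passes 120 N, or if a joint passes its speed limit or range.

ROBOT

A 6-joint arm with a two-finger parallel gripper is mounted at the origin on the work surface. World frame = base frame: x ahead of the robot, y to its left, z up, the work surface at z = 0. Lengths are in mm, angles in rad, forces in N, time in s.
With the tool pointing down it reaches from about 400 to 925 mm from the base axis. Payload 12.5 kg.
Tool frame: the origin (TCP) lies between the finger pads; the fingertips stand 25 mm ahead of it and the grasp point (between the pads) lies 6 mm ahead of it; z points along the fingers, y is the line along which they close (so a half turn about z gives the same grasp; the last joint's range is limited). The gripper opens to 95 mm and grips with 3 to 60 N. Pads are 20 mm wide; open, the fingers measure 119 mm over their backs; the gripper's body (75 mm by 180 mm) begins 59 mm behind the grasp point.
Start: joints at [-1.398, 0.491, 1.559, -0, 1.092, -0.106], TCP at [172.024, -600.876, 239.661] pointing down, gripper open.
Joint ranges: [-3.1, 3.1], [-0.84, 2.19], [0.05, 2.79], [-1.13, 4.28], [0.06, 2.93], [-2.69, 2.69]. Speed limits (rad/s): [2.22, 2.22, 2.79, 3.14, 3.14, 3.14].

INTERFACE

Orientations are given as [roll, pitch, yaw] about the fixed x, y, z axes, in that order (R = Rz(yaw) Ry(pitch) Rx(roll)).
In Python, from cell import state, read_camera, job_done, cut_out gives the robot as it stands. The module is installed in compiled form; this text tells all that it offers.
- The arm moves only by the tool jog_arm, never from a script. Its argument "motion" is a list of rows, each a list of 2 entries, a list of its own where there are three numbers: the shift along the tool's x, y, z in mm, then the turn about the tool's z in rad. A call has 1 to 5 rows; each row is the pose to reach, as a shift and turn from the pose commanded when the call began, along the tool's axes at that moment; what a row does not reach only later rows make up. A row lasts 1/10 s, in which the tool goes at most 50 mm and 8.59 degrees, less where a joint would pass 70% of its speed; a pose out of reach is approached as far as the arm can. A call with a gripper value outside its range is refused whole. "grip" is the closure, from 0 (fully open) to 1 (shut), set as the call begins (left out, the last holds). The fingers move at their own pace and stop on an object; the grip force is fixed at half the most. Time passes only in rows, so rows that repeat a pose let the fingers close. It gives the time, the measured TCP pose, the force, the opening and the grip force at its end, in the units of the state.
- state(): the state, without advancing time (a new reading comes with each control period).
- read_camera(name): name is "scene" or "top"; returns a dict with "img" (400x640x3 uint8, blue, green, red), "vertical_fov" (degrees; the focal length in pixels is half the picture's height over the tangent of half this angle, whatever the lens; pixels are square), "cx", "cy" (the principal point, pixels), "k1" (the pictures are not rectified: a ray, as slopes to the right and down, at radius r is drawn at 1 + k1 r^2 times it, then the intrinsics apply), "extrinsics" (4x4, takes a point from camera to world coordinates). Camera axes: x right, y up, looking along -z (the intrinsics and any distortion apply to the point x, -y, -z); pixel columns grow to the right and rows downward; lengths in mm; the calibration is good to about 2 mm. A picture is of the moment at which its call begins. There is no depth.
- job_done(): hands the job in; it is judged then, once.
Trained networks look in a picture, given as the dict that the camera call returned (one of the last four; its "shot" number tells which), for a name from the list of things; names that differ only in an ending like _2 or _b are one class to them, and where a whole thing is asked for, a point or a joint stands for the part that bears it (a point fixed in the world has none). Each returns a list of dicts, best first, with "p" (0 to 1); they miss things now and then, are a little off and sometimes report something else, mostly with a low value. They report only what shows in the picture. A call takes as long as a camera call.
- cut_out(name, picture): "region" (400x640 bool, what is visible of it) and "box" ([left, top, right, bottom] in pixels, round what is visible of it).
The state is a dict: "t": time; "joints": joint angles; "qvel": joint speeds; "tau": joint torques, N m; "eef_pos": TCP position; "tcp_rot": TCP orientation; "ft_force": force on the tool from outside, world axes, zero at the start; "moment": the same for the moment, N m; "opening": opening from 0.0 (shut) to 1.0 (fully open); "grip_force": force on a finger pad.
Only numpy, scipy, OpenCV 4.12 (cv2) and the standard library are available. Lean on these libraries where they do the work, as an engineer would, in place of code of your own. Each camera call takes 0.05 s, during which the arm holds its last target. There are 200 camera calls.

## Working session

There is one attempt and no reset: what is moved stays moved. The work goes in short steps, Python scripts to look and compute and a tool call to move; the robot and the scene stay as the last step left them, time stands still between calls to the robot, and variables do not carry over. Pictures are saved under pics/ and viewed, at most 10 in all, crops included, and the job is handed in when it is done.

Besides the shell and the picture viewer there is one more tool, called in YAML: its name, and indented under it one key for each argument. jog_arm: Moves the arm, as the interface text tells. Its arguments: {"type":"object","properties":{"motion":{"type":"array"},"grip":{"type":"number"}},"required":["motion"]}

```bash
mkdir -p pics; cat > h.py <<'E'
import numpy as np, cv2
from cell import *
def K(p):
    h,w=p["img"].shape[:2]; f=h/2/np.tan(np.radians(p["vertical_fov"])/2); return f
def proj(p,X):
    X=np.atleast_2d(X); T=np.linalg.inv(p["extrinsics"]); c=X@T[:3,:3].T+T[:3,3]
    s=np.c_[c[:,0]/-c[:,2],-c[:,1]/-c[:,2]]; r2=(s**2).sum(1,keepdims=True)
    return s*(1+p["k1"]*r2)*K(p)+[p["cx"],p["cy"]]
def unproj(p,uv,z):
    uv=np.atleast_2d(uv).astype(float); d=(uv-[p["cx"],p["cy"]])/K(p); s=d.copy()
    for _ in range(20): s=d/(1+p["k1"]*(s**2).sum(1,keepdims=True))
    R=p["extrinsics"]; v=np.c_[s[:,0],-s[:,1],-np.ones(len(s))]@R[:3,:3].T; o=R[:3,3]
    return o+v*((z-o[2])/v[:,2])[:,None]
E
python3 - <<'E'
from h import *
for n in("scene","top"):
    p=read_camera(n); cv2.imwrite(f"pics/{n}0.png",p["img"])
    print(n,p["vertical_fov"],p["cx"],p["cy"],p["k1"],p["extrinsics"].round(3).tolist())
    for k in("chute","gate","rack","reagent_bottle","specimen_jar","staining_cup","fin_tip","end_stop"):
        try:
            for d in cut_out(k,p)[:1]: print(k,round(d["p"],2),d["box"])
        except Exception as e: print(k,e)
s=state();print(s)
E
```

```text
scene 55.15791904405357 319.28510109001394 202.80754151970908 -0.029641908347326627 [[-0.598, -0.672, 0.436, 913.189], [0.802, -0.508, 0.316, 236.139], [0.009, 0.539, 0.842, 647.019], [0.0, 0.0, 0.0, 1.0]]
chute 0.72 [240.5, 226.1, 277.3, 281.2]
gate 0.65 [249.5, 101.5, 349.6, 160.0]
rack 0.76 [224.5, 105.4, 293.6, 167.2]
reagent_bottle 0.69 [241.0, 229.7, 280.5, 280.0]
specimen_jar 0.81 [190.9, 199.5, 229.7, 245.4]
staining_cup 0.86 [302.4, 275.0, 345.9, 330.8]
fin_tip 0.78 [249.0, 105.5, 347.8, 160.8]
end_stop 0.97 [219.8, 101.5, 459.4, 242.7]
top 53.615351357230416 319.7263206457033 192.40793790615876 0.03150087401425525 [[0.002, 0.989, -0.145, 491.732], [-1.0, -0.0, -0.015, 13.575], [-0.015, 0.145, 0.989, 784.58], [0.0, 0.0, 0.0, 1.0]]
chute 0.83 [209.0, 195.3, 480.9, 291.2]
gate 0.82 [341.5, 235.4, 465.5, 259.2]
rack 0.87 [397.7, 196.5, 476.4, 241.6]
reagent_bottle 0.6 [320.9, 95.9, 352.4, 140.0]
specimen_jar 0.9 [376.8, 101.7, 412.8, 135.2]
staining_cup 0.73 [245.0, 90.5, 281.4, 135.1]
fin_tip 0.85 [338.8, 236.8, 474.9, 261.4]
end_stop 0.92 [209.9, 193.9, 480.5, 289.1]
{'t': 0.9, 'joints': array([-1.39759325e+00,  4.90875877e-01,  1.55890274e+00,  1.13061879e-05,
        1.09168530e+00, -1.05655136e-01]), 'qvel': array([ 1.96802024e-04,  4.19668238e-04,  5.71755070e-05,  1.93477745e-03,
       -6.27519628e-04, -1.31900975e-03]), 'tau': array([-1.25013565e-03, -6.12458754e+01, -2.58426797e+01,  6.92690886e-02,
        4.45533567e-02,  1.27909310e-06]), 'eef_pos': array([ 172.03034248, -600.87553273,  239.674993  ]), 'tcp_rot': array([3.14146357e+00, 3.59944395e-06, 2.78852999e-01]), 'ft_force': array([-1.18979032, -0.76575493,  0.13525225]), 'moment': array([ 0.01693516,  0.02364384, -0.11683159]), 'grip_force': 0.0, 'opening': 1.0013914783947575}
```

View pics/scene0.png

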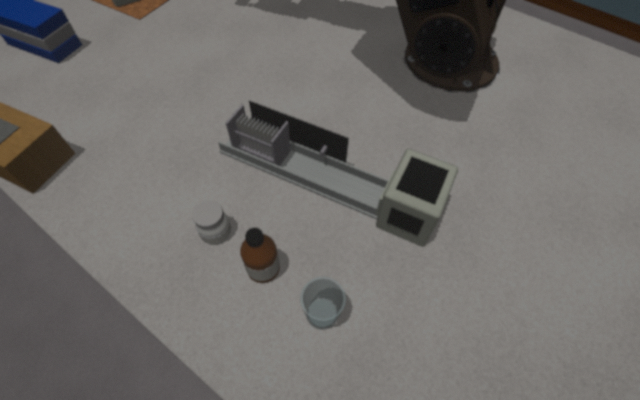

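View pics/top0.png

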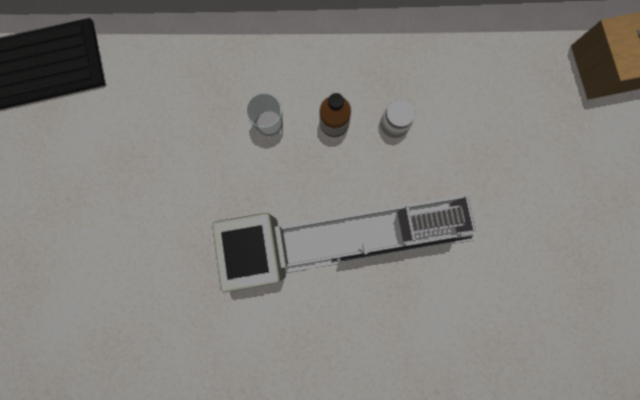

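The scene view shows the rack at (258,135), the black panel at (300,130), the head at (417,195) and the bystanders on the far side. In the top view, the head is at (247,252), the rack at (437,220), the panel runs along row ~250, and the fin is at about (363,248). Next I fit the chute pose from the masks.

```bash
cat > fit.py <<'E'
from h import *
from scipy.optimize import minimize
def box(x0,x1,y0,y1,z0,z1): return np.array([[x,y,z] for x in(x0,x1) for y in(y0,y1) for z in(z0,z1)],float)
CH=[box(158,258,-60,60,0,115),box(150,158,-37,37,0,66),box(-215,155,-36,36,0,6),box(-215,155,-36,-33,0,30),box(-215,155,33,36,0,30)]
def gate(th):
    b=[box(-175,50,-2,2,0,90),box(0,6,-21,-2,34,46)]; c,s=np.cos(th),np.sin(th)
    return [np.c_[q[:,0],41+q[:,1]*c+q[:,2]*s,10-q[:,1]*s+q[:,2]*c] for q in b]
def rack(o): return [box(o+50,o+55,-30,30,6,96),box(o-55,o-50,-30,30,6,96),box(o-50,o+50,-18,18,6,86)]
def W(P,q):
    x,y,a=q; c,s=np.cos(a),np.sin(a); return np.c_[x+c*P[:,0]-s*P[:,1],y+s*P[:,0]+c*P[:,1],P[:,2]]
def mask(p,boxes,q,sc=4):
    m=np.zeros((400*sc,640*sc),np.uint8)
    for b in boxes:
        uv=((proj(p,W(b,q))+.5)*sc).astype(np.int32); cv2.fillConvexPoly(m,cv2.convexHull(uv),1)
    return cv2.resize(m.astype(np.float32),(640,400),interpolation=cv2.INTER_AREA)
def iou(a,b): return np.minimum(a,b).sum()/np.maximum(a,b).sum()
E
python3 - <<'E'
from fit import *
P={n:read_camera(n) for n in("scene","top")}
M={}
for n,p in P.items():
    for k in("end_stop","gate","rack"): M[n,k]=cut_out(k,p)[0]["region"].astype(np.float32)
o0=-110
def cost(v,ns=("scene","top")):
    q=v[:3]*[1,1,.01]; c=0
    for n in ns:
        m=np.max([M[n,k] for k in("end_stop","gate","rack")],0)
        c-=iou(mask(P[n],CH+gate(0)+rack(v[3]),q),m)+.7*iou(mask(P[n],gate(0)[:1],q),M[n,"gate"])*(n=="top")+.7*iou(mask(P[n],rack(v[3]),q),M[n,"rack"])
    return c
g=unproj(P["top"],[363,248],50)[0]; print("fin approx",g)
best=None
for ns in(("scene","top"),("top",),("scene",)):
    r=minimize(cost,[g[0]+20,g[1],169,-120],args=(ns,),method="Nelder-Mead",options=dict(initial_simplex=np.array([g[0]+20,g[1],169,-120])+np.vstack([np.zeros(4),np.diag([20,20,8,20])]),maxiter=250))
    print(ns,r.x.round(1),r.fun)
    if best is None: best=r.x
q=best[:3]*[1,1,.01]; np.save("q.npy",best)
out=[]
for n,p in P.items():
    im=cv2.resize(p["img"],None,fx=2,fy=2)
    for bs,col in((CH,(0,255,0)),(gate(0),(0,0,255)),(rack(best[3]),(255,255,0))):
        for b in bs:
            u=((proj(p,W(b,q))+.5)*2).astype(int)
            for i in range(8):
                for j in(1,2,4):
                    if not i&j: cv2.line(im,tuple(map(int,u[i])),tuple(map(int,u[i|j])),col,1)
    out.append(im[160:540,400:960] if n=="scene" else im[360:600,400:960])
cv2.imwrite("pics/fit.png",cv2.resize(np.vstack(out),None,fx=.95,fy=.95))
for k in("reagent_bottle","specimen_jar","staining_cup"):
    b=cut_out(k,P["top"])[0]["box"]; print(k,unproj(P["top"],[(b[0]+b[2])/2,b[3]-12],0)[0])
E
```

```text
fin approx [496.68161873 -54.97659845  50.        ]
('scene', 'top') [ 526.3  -56.1  174.2 -130.2] -3.5969953536987305
('top',) [ 526.8  -56.6  173.9 -130.3] -2.0342400074005127
('scene',) [ 528.6  -56.6  174.3 -128.3] -1.5752066373825073
reagent_bottle [742.62882174  -5.64552733   0.        ]
specimen_jar [ 755.45855518 -132.25432854    0.        ]
staining_cup [751.46800829 140.90022321   0.        ]
```

View pics/fit.png

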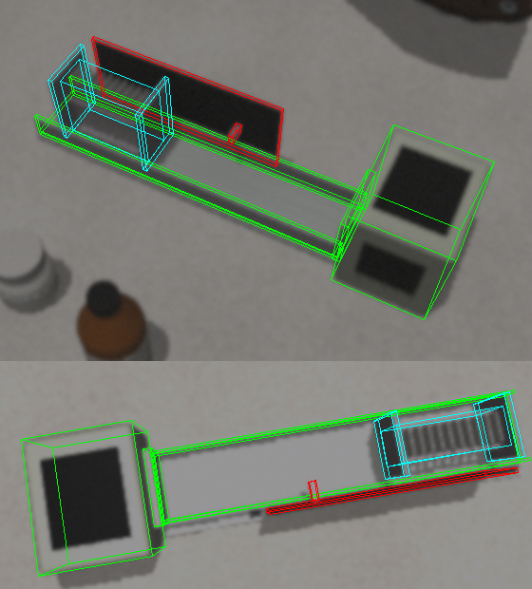

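The wireframe matches both pictures: chute origin (526.5, -56), yaw 1.742, rack origin at chute x ≈ -130 (front 75 mm before the fin). 

Plan:
1. Open the gripper fully and put the near finger into the free pocket beside the rack body. The other finger stays outside the far wall.
2. Press the panel open.
3. Swing the other finger in behind the rack and push.

```bash
cat > go.py <<'E'
import sys
from h import *
from scipy.spatial.transform import Rotation as Ro
O=np.array([526.5,-56.3]); YAW=1.742
CX=np.array([np.cos(YAW),np.sin(YAW)]); CY=np.array([-CX[1],CX[0]])
def rep():
    s=state(); d=s["eef_pos"][:2]-O; ph=YAW-s["tcp_rot"][2]; sp=95*s["opening"]+12
    c=np.array([d@CX,d@CY]); u=np.array([np.sin(ph),np.cos(ph)])*sp/2
    print("t%.2f C %s phi %.3f tip z %.1f open %.3f A %s B %s F %s rpy %s"%(s["t"],c.round(1),ph,s["eef_pos"][2]-25,s["opening"],(c+u).round(1),(c-u).round(1),
      np.array([s["ft_force"][:2]@CX,s["ft_force"][:2]@CY,s["ft_force"][2]]).round(1),s["tcp_rot"].round(3)))
    return s
def delta(ax,ay,ph,z,sp=107):   # A finger centre, hand angle, tip z, finger spacing
    s=rep(); c=np.array([ax,ay])-np.array([np.sin(ph),np.cos(ph)])*sp/2
    w=np.r_[O+c[0]*CX+c[1]*CY,z+25]-s["eef_pos"]
    R=Ro.from_euler("xyz",s["tcp_rot"]).as_matrix()
    print("shift",(R.T@w).round(1),"turn %.3f"%(s["tcp_rot"][2]-(YAW-ph)))
if __name__=="__main__":
    a=list(map(float,sys.argv[1:])); delta(*a) if a else rep()
E
python3 go.py -130 28.5 0 130
```

```text
t1.45 C [-476.2  442.1] phi 1.463 tip z 214.6 open 1.003 A [-422.9  447.8] B [-529.5  436.3] F [-0.   0.2 -0.1] rpy [3.142 0.    0.279]
shift [ 501.6 -294.1   84.6] turn -1.463
```

jog_arm:
  motion:
    - [[35,-20,0],-0.12]
    - [[70,-41,0],-0.24]
    - [[110,-65,0],-0.36]
    - [[150,-88,0],-0.48]
    - [[190,-112,0],-0.6]
  grip: 0

```text
t: 1.95
eef_pos: [324.8, -439.6, 239.8]
tcp_rot: [3.141, 0.0, 0.883]
ft_force: [1.0, -0.6, 0.1]
opening: 0.999
grip_force: 0.0
```

```bash
python3 go.py -130 28.5 0 130
```

```text
t1.95 C [-343.3  264.1] phi 0.859 tip z 214.8 open 0.999 A [-302.8  299. ] B [-383.8  229.1] F [-0.7 -0.9  0.1] rpy [3.141 0.    0.883]
shift [358.2  27.4  84.7] turn -0.859
```

jog_arm:
  motion:
    - [[45,3,0],-0.13]
    - [[90,7,0],-0.26]
    - [[135,10,0],-0.39]
    - [[180,14,0],-0.52]
    - [[225,17,10],-0.65]

```text
t: 2.45
eef_pos: [482.1, -277.3, 230.7]
tcp_rot: [3.139, 0.002, 1.534]
ft_force: [0.1, -0.4, 0.8]
opening: 1.002
grip_force: 0.0
```

```bash
python3 go.py -130 28.5 0 130
```

```text
t2.45 C [-210.2   81.4] phi 0.208 tip z 205.7 open 1.002 A [-199.2  133.9] B [-221.3   29. ] F [-0.4 -0.   0.8] rpy [3.139e+00 2.000e-03 1.534e+00]
shift [100.6  87.4  75.8] turn -0.208
```

jog_arm:
  motion:
    - [[30,27,15],-0.1]
    - [[60,54,35],-0.2]
    - [[88,78,60],-0.208]
    - [[100,87,75],-0.208]
    - [[100,87,75],-0.208]

```text
t: 2.95
eef_pos: [571.6, -180.7, 152.6]
tcp_rot: [-3.139, -0.002, 1.739]
ft_force: [-0.1, -0.4, 0.7]
opening: 0.999
grip_force: 0.0
```

```bash
python3 - <<'E'
from go import *
from fit import box,W
delta(-130,28.5,0,70)
q=np.array([526.4,-56.3,1.742]); s=state()
p=read_camera("top"); im=cv2.resize(p["img"],None,fx=3,fy=3)
print([ (d["box"],round(d["p"],2)) for d in cut_out("rack",p)[:1]])
# expected finger A footprint at tip
R=Ro.from_euler("xyz",s["tcp_rot"]).as_matrix()
for sg in(-1,1):
    c=[s["eef_pos"]+R@np.array([x,sg*y,25]) for x,y in((10,47.5),(10,59.5),(-10,59.5),(-10,47.5))]
    cv2.polylines(im,[((proj(p,c)+.5)*3).astype(np.int32)],True,(0,0,255),1)
cv2.imwrite("pics/t1.png",im[400:950,900:1650])
E
```

```text
t2.95 C [-130.3  -23.3] phi 0.003 tip z 127.6 open 0.999 A [-130.1   30.1] B [-130.4  -76.7] F [-0.4  0.2  0.7] rpy [-3.139e+00 -2.000e-03  1.739e+00]
shift [ 0.2  1.9 57.6] turn -0.003
[([397.0, 203.9, 440.8, 242.7], 0.98)]
```

View pics/t1.png

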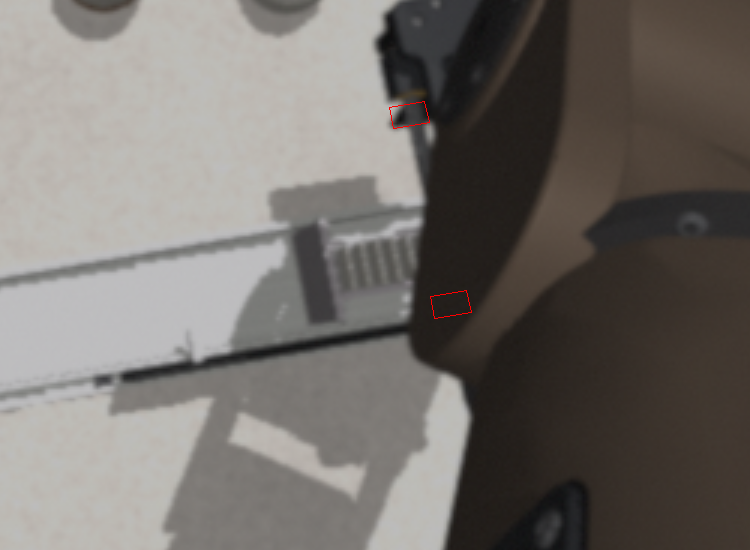

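The top view is mostly blocked by the arm; the predicted far fingertip (410,115) matches the image. I lower to just above the panel and check with the scene camera.

jog_arm:
  motion:
    - [[0,2,8],0]
    - [[0,2,16],0]
    - [[0,2,22],0]
    - [[0,2,22],0]

```text
t: 3.45
eef_pos: [573.0, -182.3, 131.8]
tcp_rot: [-3.14, -0.001, 1.736]
ft_force: [0.3, -1.1, 0.0]
opening: 0.999
grip_force: 0.0
```

```bash
python3 - <<'E'
from go import *
delta(-130,28.5,0,70)
s=state(); p=read_camera("scene"); im=cv2.resize(p["img"],None,fx=4,fy=4)
R=Ro.from_euler("xyz",s["tcp_rot"]).as_matrix()
for sg in(-1,1):
    c=[s["eef_pos"]+R@np.array([x,sg*y,25]) for x,y in((10,47.5),(10,59.5),(-10,59.5),(-10,47.5))]
    cv2.polylines(im,[((proj(p,c)+.5)*4).astype(np.int32)],True,(0,0,255),1)
cv2.imwrite("pics/s1.png",im[200:800,750:1500])
E
```

```text
t3.45 C [-132.1  -24.4] phi 0.006 tip z 106.8 open 0.999 A [-131.8   29. ] B [-132.4  -77.8] F [-1.1 -0.1  0. ] rpy [-3.140e+00 -1.000e-03  1.736e+00]
shift [ 2.1  0.6 36.8] turn -0.006
```

View pics/s1.png

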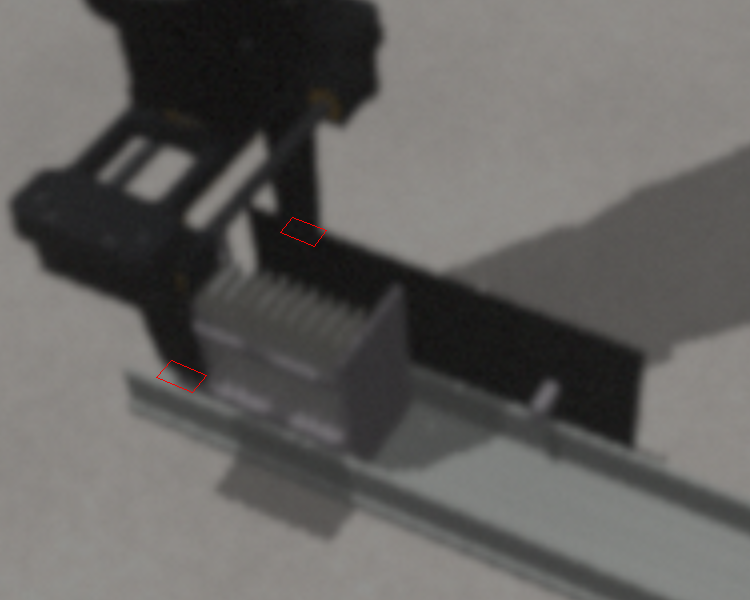

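The near fingertip, at (300,232), hangs over the pocket on the inner side of the panel, and the far one, at (180,375), is outside the rack as planned. I go down next.

jog_arm:
  motion:
    - [[2,0,6],0]
    - [[2,0,13],0]
    - [[2,0,20],0]
    - [[2,0,28],0]
    - [[2,0,36],0]

```text
t: 4.0
eef_pos: [573.2, -179.9, 95.8]
tcp_rot: [-3.141, -0.0, 1.737]
ft_force: [-0.9, 0.0, 0.1]
opening: 0.999
grip_force: 0.0
```

```bash
python3 go.py -130 59 0 70
```

```text
t4.00 C [-129.8  -25. ] phi 0.005 tip z 70.8 open 0.999 A [-129.5   28.5] B [-130.   -78.4] F [0.2 0.9 0.1] rpy [-3.141 -0.     1.737]
shift [ -0.4 -30.5   0.8] turn -0.005
```

jog_arm:
  motion:
    - [[0,-7,0],0]
    - [[0,-14,0],0]
    - [[0,-21,0],0]
    - [[0,-28,0],0]
    - [[0,-34,0],0]

```text
t: 4.5
eef_pos: [539.5, -185.8, 97.1]
tcp_rot: [3.14, 0.001, 1.736]
ft_force: [3.2, 0.0, -1.1]
opening: 0.999
grip_force: 1.7
```

```bash
python3 go.py -145 62 0 70; python3 go.py -145 59 0.6 70
```

```text
t4.50 C [-129.9    9.2] phi 0.006 tip z 72.1 open 0.999 A [-129.6   62.7] B [-130.2  -44.2] F [-0.5 -3.1 -1.1] rpy [3.140e+00 1.000e-03 1.736e+00]
shift [-15.1   0.8   2.1] turn -0.006
t4.50 C [-129.9    9.2] phi 0.006 tip z 72.1 open 0.999 A [-129.6   62.7] B [-130.2  -44.2] F [-0.5 -3.1 -1.1] rpy [3.140e+00 1.000e-03 1.736e+00]
shift [-45.4  -5.4   2.1] turn 0.594
```

The gate is open (3 N on the finger). Next I slide back and swing the far finger round behind the rack.

jog_arm:
  motion:
    - [[-15,0,1],0]
    - [[-28,0,1],0.144]
    - [[-36,0,1],0.29]
    - [[-43,-2,1],0.44]
    - [[-50,-5,1],0.59]

```text
t: 5.0
eef_pos: [543.7, -237.2, 96.1]
tcp_rot: [3.139, 0.001, 1.141]
ft_force: [3.6, -2.0, 0.5]
opening: 1.001
grip_force: 1.7
```

```bash
python3 go.py -150 62 0.6 70 85
```

```text
t5.00 C [-181.2   13.8] phi 0.601 tip z 71.1 open 1.001 A [-150.9   58. ] B [-211.4  -30.3] F [-2.5 -3.2  0.5] rpy [3.139e+00 1.000e-03 1.141e+00]
shift [ -1.5 -14.8   1.1] turn -0.001
```

jog_arm:
  motion:
    - [[-1,-10,0],0]
    - [[-1,-15,1],0]
    - [[-1,-15,1],0]
  grip: 0.23

```text
t: 5.3
eef_pos: [528.6, -230.6, 94.9]
tcp_rot: [-3.142, -0.0, 1.147]
ft_force: [2.3, 0.9, 3.4]
opening: 0.807
grip_force: 2.5
```

```bash
python3 - <<'E'
from go import *
delta(-150,64,.6,70,85)
p=read_camera("scene"); im=cv2.resize(p["img"],None,fx=4,fy=4)
cv2.imwrite("pics/s2.png",im[200:800,750:1500])
E
```

```text
t5.30 C [-172.1   27.6] phi 0.595 tip z 69.9 open 0.807 A [-147.2   64.3] B [-196.9   -9.1] F [ 0.5 -2.4  3.4] rpy [-3.142 -0.     1.147]
shift [-2.3 -0.  -0.1] turn 0.005
```

View pics/s2.png

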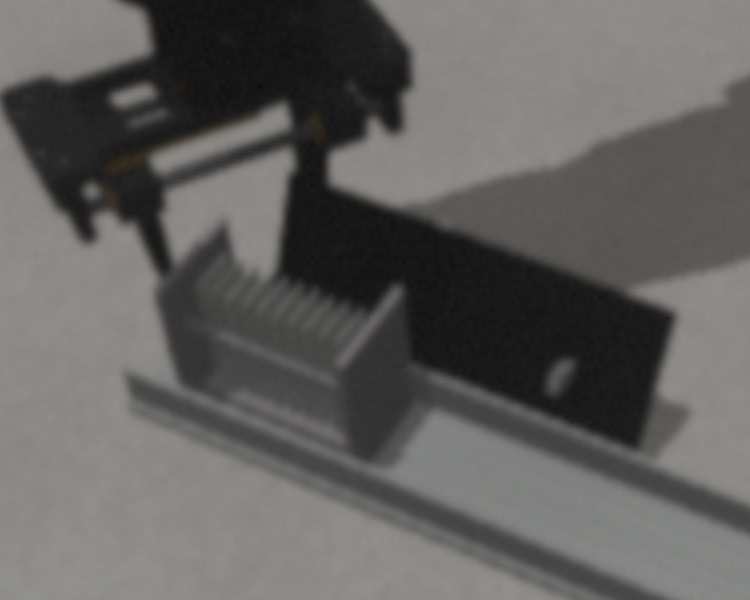

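The picture shows the panel leaning out with the fin at (562,375) swung clear, and the far finger at (160,260) behind the rear plate with the rack unmoved. I compute the push rows next.

```bash
cat > plan.py <<'E'
from go import *
def C(xf,ph,out=74,sp=85):
    c,s=np.cos(ph),np.sin(ph); ay=out-(6*c+10*s); ax=xf-(10*c+6*s)+sp*s
    return np.array([ax,ay])-sp/2*np.array([s,c])
def rows(lst,z=70,out=74):
    s=rep(); R=Ro.from_euler("xyz",s["tcp_rot"]).as_matrix()
    for xf,ph in lst:
        c=C(xf,ph,out); w=np.r_[O+c[0]*CX+c[1]*CY,z+25]-s["eef_pos"]
        print(xf,(R.T@w).round(1),round(s["tcp_rot"][2]-(YAW-ph),3))
def ph(xf): return float(np.clip(.6*(-40-xf)/(-40+180),0,.6))
if __name__=="__main__":
    x0,st,n=map(float,sys.argv[1:4]); rows([(x0+st*(i+1),ph(x0+st*(i+1))) for i in range(int(n))],*map(float,sys.argv[4:]))
E
python3 plan.py -188 8 5
```

```text
t5.35 C [-172.1   27.3] phi 0.595 tip z 70.0 open 0.788 A [-147.7   63.3] B [-196.4   -8.7] F [ 0.9 -2.6  3.5] rpy [ 3.142 -0.     1.147]
-180.0 [ 3.1 -3.3 -0. ] 0.005
-172.0 [ 9.  -6.6 -0. ] -0.03
-164.0 [14.9 -9.9 -0. ] -0.064
-156.0 [ 20.8 -13.3  -0. ] -0.098
-148.0 [ 26.6 -16.7  -0. ] -0.132
```

jog_arm:
  motion:
    - [[3,-3,0],0]
    - [[9,-7,0],-0.03]
    - [[15,-10,0],-0.064]
    - [[21,-13,0],-0.098]
    - [[27,-17,0],-0.132]

```text
t: 5.85
eef_pos: [525.5, -199.1, 94.9]
tcp_rot: [3.139, 0.001, 1.281]
ft_force: [4.4, -3.8, 1.0]
opening: 0.768
grip_force: 2.6
```

```bash
python3 plan.py -148 8 5
```

```text
t5.85 C [-140.5   25.3] phi 0.461 tip z 69.9 open 0.768 A [-121.6   63.4] B [-159.5  -12.8] F [-4.5 -3.7  1. ] rpy [3.139e+00 1.000e-03 1.281e+00]
-140.0 [ 5.7 -3.3 -0.2] -0.032
-132.0 [11.9 -6.  -0.2] -0.067
-124.0 [18.  -8.7 -0.2] -0.101
-116.0 [ 24.2 -11.5  -0.2] -0.135
-108.0 [ 30.2 -14.3  -0.2] -0.17
```

jog_arm:
  motion:
    - [[6,-3,0],-0.032]
    - [[12,-6,0],-0.067]
    - [[18,-9,0],-0.101]
    - [[24,-12,0],-0.135]
    - [[30,-14,0],-0.17]

```text
t: 6.35
eef_pos: [520.6, -166.3, 94.9]
tcp_rot: [3.14, 0.001, 1.451]
ft_force: [3.9, -2.5, 1.7]
opening: 0.768
grip_force: 2.6
```

```bash
python3 plan.py -108 8 5; python3 -c "
from h import *
p=read_camera('scene'); cv2.imwrite('pics/s3.png',cv2.resize(p['img'],None,fx=3,fy=3)[150:750,550:1350])"
```

```text
t6.35 C [-107.3   24.5] phi 0.291 tip z 69.9 open 0.768 A [-95.2  65.2] B [-119.5  -16.2] F [-3.2 -3.4  1.7] rpy [3.140e+00 1.000e-03 1.451e+00]
-100.0 [ 6.7 -2.  -0.1] -0.034
-92.0 [13.1 -3.9 -0.2] -0.068
-84.0 [19.5 -5.8 -0.2] -0.102
-76.0 [25.9 -7.8 -0.2] -0.137
-68.0 [32.3 -9.8 -0.2] -0.171
```

View pics/s3.png

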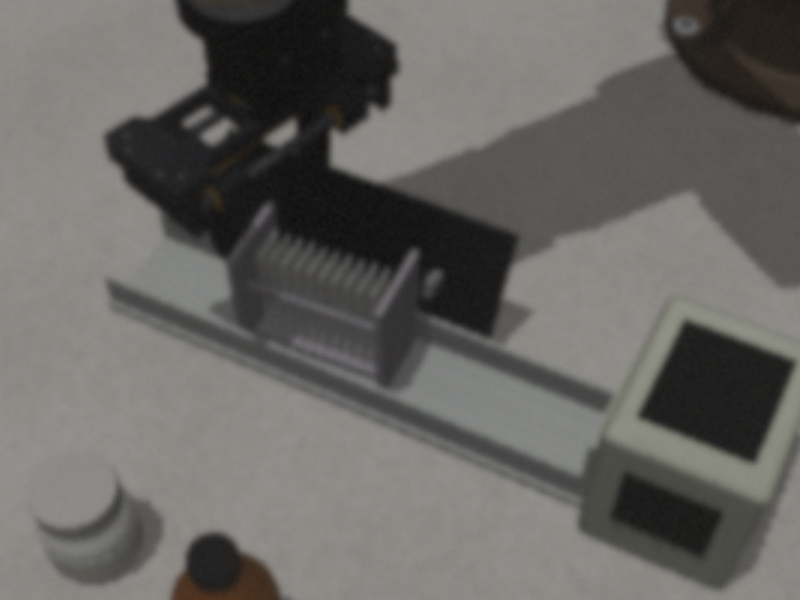

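The rack stands flat with its front plate at (400,320), just before the fin at (432,283), and the gate is held wide. I continue pushing.

jog_arm:
  motion:
    - [[7,-2,0],-0.034]
    - [[13,-4,0],-0.068]
    - [[19,-6,0],-0.102]
    - [[26,-8,0],-0.137]
    - [[32,-10,0],-0.171]

```text
t: 6.9
eef_pos: [514.6, -133.3, 94.8]
tcp_rot: [3.14, 0.001, 1.621]
ft_force: [3.7, -3.9, 1.7]
opening: 0.77
grip_force: 2.7
```

```bash
python3 plan.py -68 8 5
```

```text
t6.90 C [-73.9  24.9] phi 0.121 tip z 69.8 open 0.770 A [-68.8  67.1] B [-79.  -17.4] F [-4.5 -3.   1.7] rpy [3.140e+00 1.000e-03 1.621e+00]
-60.0 [ 7.  -0.8 -0.2] -0.035
-52.0 [13.6 -1.8 -0.2] -0.069
-44.0 [20.3 -2.9 -0.2] -0.103
-36.0 [27.6 -4.  -0.2] -0.121
-28.0 [35.5 -4.9 -0.2] -0.121
```

jog_arm:
  motion:
    - [[7,-1,0],-0.035]
    - [[14,-2,0],-0.069]
    - [[20,-3,0],-0.103]
    - [[28,-4,0],-0.121]
    - [[36,-5,0],-0.121]

```text
t: 7.4
eef_pos: [507.8, -97.6, 94.8]
tcp_rot: [3.14, 0.001, 1.742]
ft_force: [4.4, -4.8, 0.7]
opening: 0.77
grip_force: 2.7
```

```bash
python3 plan.py -28 8 5
```

```text
t7.40 C [-37.6  25.4] phi 0.000 tip z 69.8 open 0.770 A [-37.5  68. ] B [-37.6 -17.2] F [-5.5 -3.6  0.7] rpy [3.140e+00 1.000e-03 1.742e+00]
-20.0 [ 7.6 -0.1 -0.2] -0.0
-12.0 [15.6 -0.1 -0.2] -0.0
-4.0 [23.6 -0.1 -0.2] -0.0
4.0 [31.6 -0.1 -0.2] -0.0
12.0 [39.6 -0.1 -0.2] -0.0
```

jog_arm:
  motion:
    - [[8,0,0],0]
    - [[16,0,0],0]
    - [[24,0,0],0]
    - [[32,0,0],0]
    - [[40,0,0],0]

```text
t: 7.9
eef_pos: [501.1, -58.1, 94.8]
tcp_rot: [3.14, 0.001, 1.741]
ft_force: [4.7, -4.1, 1.3]
opening: 0.768
grip_force: 2.7
```

```bash
python3 plan.py 12 6 4;python3 -c "
from h import *
p=read_camera('scene'); cv2.imwrite('pics/s4.png',cv2.resize(p['img'],None,fx=3,fy=3)[150:750,650:1450])"
```

```text
t7.90 C [ 2.5 25.4] phi 0.001 tip z 69.8 open 0.768 A [ 2.6 67.8] B [  2.5 -17.1] F [-4.8 -3.9  1.3] rpy [3.140e+00 1.000e-03 1.741e+00]
18.0 [ 5.5 -0.1 -0.2] -0.001
24.0 [11.5 -0.1 -0.2] -0.001
30.0 [17.5 -0.1 -0.2] -0.001
36.0 [23.5 -0.1 -0.2] -0.001
```

View pics/s4.png

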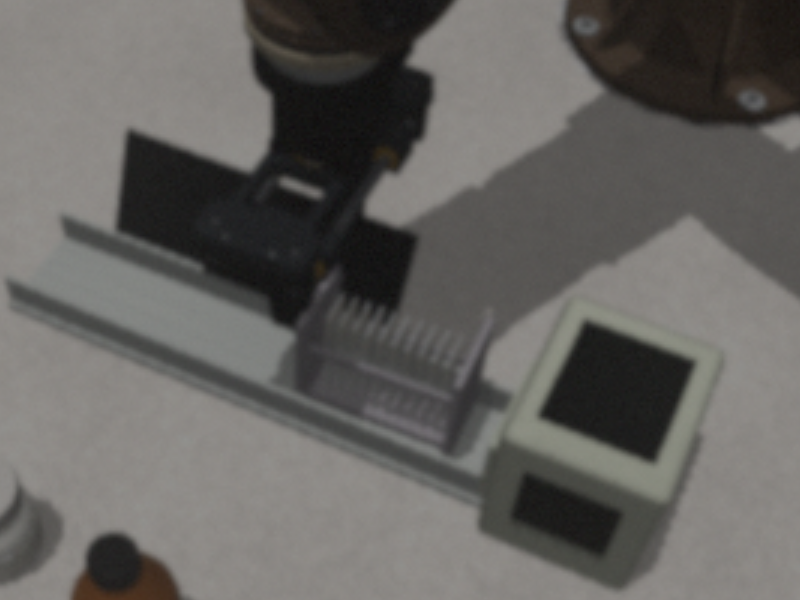

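The rack is upright, past the fin, with about 25-30 mm left to the stop. I slow down.

jog_arm:
  motion:
    - [[6,0,0],0]
    - [[12,0,0],0]
    - [[17,0,0],0]
    - [[20,0,0],0]
    - [[22,0,0],0]

```text
t: 8.45
eef_pos: [497.2, -36.6, 94.8]
tcp_rot: [3.14, 0.001, 1.741]
ft_force: [4.7, -3.3, 1.4]
opening: 0.767
grip_force: 2.7
```

jog_arm:
  motion:
    - [[1,0,0],0]
    - [[2,0,0],0]
    - [[3,0,0],0]

```text
t: 8.75
eef_pos: [496.8, -33.8, 94.8]
tcp_rot: [3.14, 0.001, 1.741]
ft_force: [5.1, -3.9, 1.3]
opening: 0.77
grip_force: 2.7
```

```bash
python3 go.py
```

```text
t8.75 C [27.2 25.5] phi 0.001 tip z 69.8 open 0.770 A [27.3 68. ] B [ 27.2 -17.1] F [-4.8 -4.4  1.3] rpy [3.140e+00 1.000e-03 1.741e+00]
```

jog_arm:
  motion:
    - [[0.5,0,0],0]
    - [[1,0,0],0]
    - [[1.5,0,0],0]

```text
t: 9.05
eef_pos: [496.6, -32.4, 94.8]
tcp_rot: [3.14, 0.001, 1.741]
ft_force: [5.0, -6.5, 3.0]
opening: 0.768
grip_force: 4.1
```

jog_arm:
  motion:
    - [[0.5,0,0],0]
    - [[1,0,0],0]

```text
t: 9.25
eef_pos: [496.8, -32.1, 94.9]
tcp_rot: [3.139, 0.002, 1.741]
ft_force: [3.9, -14.6, 3.4]
opening: 0.771
grip_force: 7.6
```

jog_arm:
  motion:
    - [[0.5,0,0],0]
    - [[1,0,0],0]

```text
t: 9.45
eef_pos: [497.2, -31.8, 95.2]
tcp_rot: [3.138, 0.003, 1.74]
ft_force: [5.8, -20.0, 5.6]
opening: 0.768
grip_force: 10.9
```

The rack has met the stop (force is rising and the tool has stalled). I ease off at once and check.

jog_arm:
  motion:
    - [[-1,0,0],0]
    - [[-2,0,0],0]
    - [[-3,0,0],0]
    - [[-4,0,0],0]

```text
t: 9.85
eef_pos: [495.9, -33.6, 94.5]
tcp_rot: [-3.141, -0.001, 1.741]
ft_force: [3.1, 2.6, 2.9]
opening: 0.769
grip_force: 1.9
```

```bash
python3 go.py; python3 -c "
from h import *
a=read_camera('scene')['img']; b=read_camera('top')['img']
cv2.imwrite('pics/s5.png',np.vstack([cv2.resize(a,None,fx=4,fy=4)[460:820,1150:1800],cv2.resize(b,None,fx=4,fy=4)[830:1070,1000:1650]]))"
```

```text
t9.85 C [27.6 26.3] phi 0.001 tip z 69.5 open 0.769 A [27.7 68.8] B [ 27.6 -16.2] F [ 2.1 -3.5  2.9] rpy [-3.141e+00 -1.000e-03  1.741e+00]
```

View pics/s5.png

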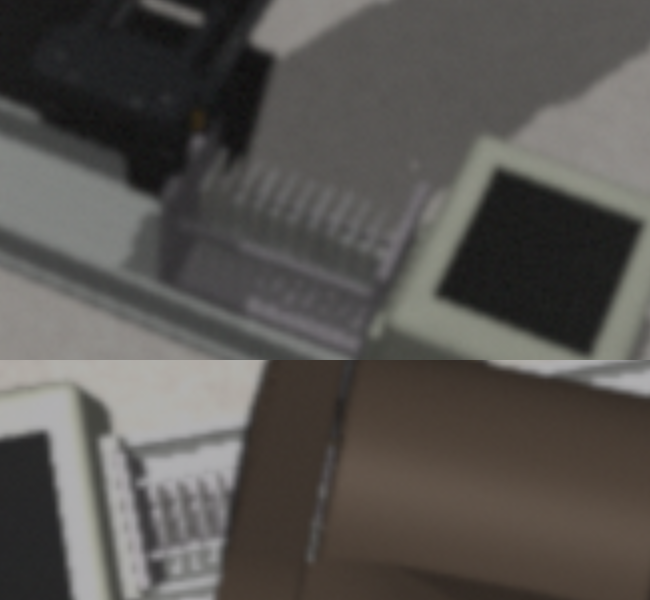

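The rack's front plate is flush with the stop at (395,250), and the top view shows it square against the plate at (130,510). I now back off, let the gate follow the finger shut, and lift away.

jog_arm:
  motion:
    - [[-4,0,0],0]
    - [[-7,3,0],0]
    - [[-7,10,0],0]
    - [[-7,18,0],0]
    - [[-7,26,0],0]

```text
t: 10.45
eef_pos: [523.7, -36.3, 94.5]
tcp_rot: [-3.141, 0.0, 1.741]
ft_force: [1.6, 0.6, 0.8]
opening: 0.773
grip_force: 0.7
```

```bash
python3 go.py
```

```text
t10.45 C [20.2 -0.6] phi 0.001 tip z 69.5 open 0.773 A [20.2 42.1] B [ 20.1 -43.3] F [ 0.3 -1.6  0.8] rpy [-3.141  0.     1.741]
```

jog_arm:
  motion:
    - [[0,5,0],0]
    - [[0,10,0],0]
    - [[0,14,0],0]
    - [[0,14,0],0]

```text
t: 10.85
eef_pos: [536.9, -33.9, 94.4]
tcp_rot: [-3.141, -0.0, 1.741]
ft_force: [-1.5, 0.9, 0.3]
opening: 0.767
grip_force: 0.0
```

jog_arm:
  motion:
    - [[0,0,-15],0]
    - [[0,0,-35],0]
    - [[0,0,-60],0]
    - [[0,0,-90],0]
    - [[0,0,-120],0]

```text
t: 11.35
eef_pos: [536.1, -33.9, 215.5]
tcp_rot: [-3.14, -0.0, 1.741]
ft_force: [-1.4, 0.1, 0.5]
opening: 0.765
grip_force: 0.0
```

jog_arm:
  motion:
    - [[-40,0,0],0]
    - [[-80,0,0],0]
    - [[-120,0,0],0]
    - [[-160,0,0],0]
    - [[-200,0,0],0]

```text
t: 11.85
eef_pos: [570.3, -232.6, 214.5]
tcp_rot: [-3.141, -0.0, 1.741]
ft_force: [0.1, -0.0, 0.7]
opening: 0.768
grip_force: 0.0
```

jog_arm:
  motion:
    - [[-40,0,0],0]
    - [[-80,0,0],0]
    - [[-100,0,0],0]
    - [[-100,0,0],0]

```text
t: 12.25
eef_pos: [587.0, -332.0, 213.8]
tcp_rot: [-3.141, -0.0, 1.738]
ft_force: [-0.7, 0.4, -1.5]
opening: 0.77
grip_force: 0.0
```

```bash
python3 - <<'E'
from fit import *
from scipy.optimize import minimize_scalar
from go import rep
rep()
q=np.array([526.5,-56.3,1.742]); out=[]
for n in("scene","top"):
    p=read_camera(n); d=cut_out("rack",p); m=d[0]["region"].astype(np.float32)
    sc=[(iou(mask(p,rack(o),q),m),o) for o in np.arange(80,106,1.)]; print(n,d[0]["p"],max(sc))
    g=cut_out("gate",p)[0]; print("gate",max((iou(mask(p,gate(t)[:1],q),g["region"].astype(np.float32)),t) for t in np.arange(0,.7,.05)))
    im=cv2.resize(p["img"],None,fx=2,fy=2); out.append(im[180:540,400:960] if n=="scene" else im[360:600,400:960])
cv2.imwrite("pics/end.png",np.vstack(out))
E
```

```text
t12.25 C [-282.   -12.6] phi 0.004 tip z 188.8 open 0.770 A [-281.8   30. ] B [-282.2  -55.2] F [ 0.5  0.6 -1.5] rpy [-3.141 -0.     1.738]
scene 0.69 (np.float32(0.80412394), np.float64(95.0))
gate (np.float32(0.7290323), np.float64(0.0))
top 0.96 (np.float32(0.8724893), np.float64(95.0))
gate (np.float32(0.6438239), np.float64(0.0))
```

View pics/end.png

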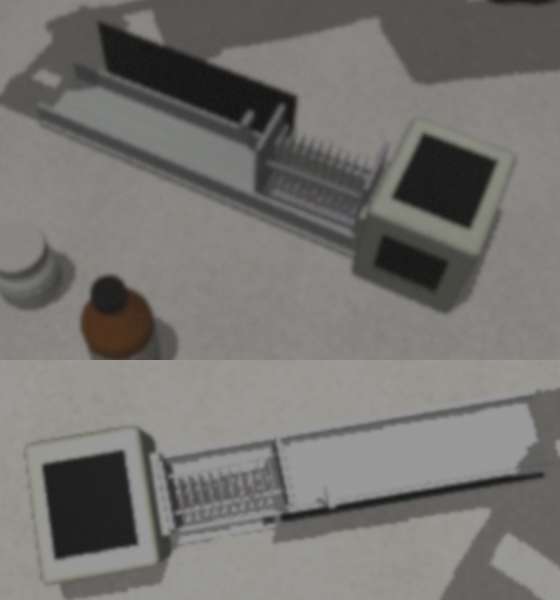

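The rack is against the stop (both fits give origin x = 95), the gate is upright behind it with the fin at (325,500) in the top part, and the hand is clear.

```bash
python3 -c "
from cell import job_done; print(job_done())"
```

```text
the job is handed in; nothing more can be done
None
```

The rack is home against the end stop (both camera fits put its origin at chute x = 95 mm), the gate is shut behind it, the hand is clear, and the job was handed in at about 12 s.

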